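# Gauge the tube adapters and fence the one that fits

### The arm

A 7-joint arm with a two-finger parallel gripper is mounted at the origin on the work surface. World frame = base frame: x ahead of the robot, y to its left, z up, the work surface at z = 0. Lengths are in m, angles in rad, forces in N, time in s.
With the tool pointing down it reaches from about 0.35 to 0.9 m from the base axis. Payload 8.1 kg.
Tool frame: the origin (TCP) lies midway between the tips of the shut fingers; the grasp point (between the pads) lies 19 mm behind it (arm.hold_point_z is the distance from the TCP to the grasp point, in m); z points along the fingers, y is the direction in which the jaws open and shut (so a half turn about z gives the same grasp; the last joint's range is limited). The gripper opens to 92 mm and grips with 3 to 60 N. Pads are 19 mm wide; open, the fingers measure 130 mm over their backs; the gripper's body (75 mm by 190 mm) begins 47 mm behind the grasp point.
Start: joints at [1, 0.434, 0.025, 1.573, -0.012, 1.134, -0.075], TCP at [0.282, -0.558, 0.227] pointing down, gripper open.
Joint ranges: [-2.62, 2.62], [-0.44, 2.09], [-1.27, 1.32], [0.08, 2.57], [-1.32, 4.46], [0.12, 2], [-2.74, 2.74]. Speed limits (rad/s): [2.22, 2.22, 3.01, 3.01, 3.14, 3.14, 3.14].

### API

Orientations are given as a rotation vector (axis times angle).
In Python, from cell import arm gives the robot as it stands.
- The arm moves only by the shell command python3 -m pendant 'ROWS' [FORCE]. ROWS is JSON, a list of rows, each a list of 3 entries, a list of its own where there are three numbers: the shift along the tool's x, y, z in m, then the turn, a rotation vector about the tool's x, y, z in degrees, then the finger opening in m, from 0 to 0.0918. A call has 1 to 10 rows; each row shifts and turns the commanded pose from where the row before left it, along the tool's axes as they then stand; what a row does not reach is not made up. A row lasts 1/8 s, in which the tool goes at most 62.5 mm and 10.7 degrees, less where a joint would pass 70% of its speed; a pose out of reach is approached as far as the arm can. A call with a gripper value outside its range is refused whole. The fingers move at their own pace and stop on an object; FORCE is the grip in N (left out, the last holds). Time passes only in rows, so rows that do not move let the fingers close. It gives the time, the measured TCP pose, the force and the opening at its end, in the units of the state.
- arm.observe(): the state, without advancing time (a new reading comes with each control period).
- arm.get_image(name): name is "scene" or "top" or "wrist"; returns (picture, depth): 400x640x3 uint8, red, green, blue; 400x640 float32, m along the optical axis (not along the pixel's ray), 0 where there is no reading.
- arm.camera_params(name): a dict with "fovy" (degrees; the focal length in pixels is half the picture's height over the tangent of half this angle, whatever the lens; pixels are square), "cx", "cy" (the principal point, pixels), "rvec" (rotation vector, rad) and "tvec" (3), from world to camera coordinates, as OpenCV has them; the wrist camera has in their place "mount" (4x4, takes a point from camera to tool coordinates, whose origin is the TCP and whose axes are the flange's). Camera axes: x right, y down, z forward; pixel columns grow to the right and rows downward; lengths in m; the calibration is good to about 2 mm. A picture is of the moment at which its call begins: read the wrist's pose just before it. camera_params takes no time and is no camera call.
- arm.sign_off(): hands the job in, once; it reports no verdict.
Trained networks look in the newest picture that a camera, given by its name, has taken for a name from the list of things; names that differ only in an ending like _2 or _b are one class to them, and where a whole thing is asked for, a point or a joint stands for the part that bears it (a point fixed in the world has none). Each returns a list of dicts, best first, with "conf" (0 to 1); they miss things now and then, are a little off and sometimes report something else, mostly with a low value. They report only what shows in the picture. A call takes as long as a camera call. They do not tell look-alikes from the thing itself.
- arm.look_for(camera, label): "rect" ([centre column, centre row, width, height] in pixels, round what is visible of it).
- arm.masks_of(camera, label): "pixels" (400x640 bool, what is visible of it) and "rect" ([centre column, centre row, width, height] in pixels, round what is visible of it).
The state is a dict: "clock": time; "joints": joint angles; "dq": joint speeds; "joint_efforts": joint torques, N m; "position": TCP position; "ee_rot": TCP orientation; "force": force on the tool from outside, world axes, zero at the start; "ft_torque": the same for the moment, N m; "width": opening from 0.0 (shut) to 1.0 (fully open).
Only numpy, scipy, OpenCV 4.12 (cv2) and the standard library are available. Lean on these libraries where they do the work, as an engineer would, in place of code of your own. Each camera call takes 0.05 s, during which the arm holds its last target.

### The job

One of the three tube adapters on the bench has the right bore: take the plug gauge from its stand and gently try it in them, where they stand, until you find the one it goes fully into, collar down on the rim, without ever forcing it. With the gauge left standing fully home in that adapter, bring the adapter home into the V-fence, standing on the bench mat against both walls without ramming it, and let go. Leave the other two adapters and everything else where they are.

Things in the scene. Friction and masses are not known exactly. Their poses are not given: they have to be found in the camera images.
- gauge_handle (a point): centre of the handle of the steel plug gauge, upright in its stand. Upwards: round plug 16 mm diameter, 34 mm long (lowest 4 mm taper to 11 mm), round collar 26 mm wide, 6 mm thick, square handle 18 x 18 x 50 mm high; 90 mm overall, 0.13 kg. This point is on its axis, 65 mm above the tip; z up the gauge, x and y square to the handle's flats
- gauge_tip (a point): the gauge's lowest point, on its axis, 34 mm below the underside of the collar
- gauge: the whole plug gauge; origin at its tip, z up
- stand_top (a point): centre of the mouth of the gauge's grey plastic stand, a fixed 60 x 60 x 40 mm block with one 19 mm hole 37 mm deep, in which the gauge stands with its collar resting on the block's top
- mat: thin fixed rubber bench mat, 320 x 640 mm, 2 mm thick, on which stand, fence and adapters all stand; origin at the centre of its underside, its top 2 mm above the bench
- fence: fixed steel V-fence, two walls at right angles, each 60 mm long, 12 mm thick, 30 mm high; the V opens along its own -x, with a wall 45 degrees either side of its x axis. Origin as fence_seat
- fence_seat (a point): where the centre of an adapter lies (on the mat) when it is home in the V and touches both walls, each 25 mm from this point; adapters go in along the fence's +x
- adapter_a_foot (a point): Centre of the underside, z up, of a round aluminium tube adapter on the bench mat: 50 mm diameter, 42 mm high, 0.16 kg, open at the top, bore 18 mm for the upper 22 mm, then an unseen plastic liner. In the one good adapter the gauge's whole 34 mm plug goes in; in the other two a tight liner stops it 22 mm deep. All look alike; which is good changes each run
- adapter_a_mid (a point): centre of adapter_a, 21 mm above its underside
- adapter_a: the whole of adapter_a; origin at the centre of its underside
- adapter_b_foot (a point): Centre of the underside, z up, of a round aluminium tube adapter on the bench mat: 50 mm diameter, 42 mm high, 0.16 kg, open at the top, bore 18 mm for the upper 22 mm, then an unseen plastic liner. In the one good adapter the gauge's whole 34 mm plug goes in; in the other two a tight liner stops it 22 mm deep. All look alike; which is good changes each run
- adapter_b_mid (a point): centre of adapter_b, 21 mm above its underside
- adapter_b: the whole of adapter_b; origin at the centre of its underside
- adapter_c_foot (a point): Centre of the underside, z up, of a round aluminium tube adapter on the bench mat: 50 mm diameter, 42 mm high, 0.16 kg, open at the top, bore 18 mm for the upper 22 mm, then an unseen plastic liner. In the one good adapter the gauge's whole 34 mm plug goes in; in the other two a tight liner stops it 22 mm deep. All look alike; which is good changes each run
- adapter_c_mid (a point): centre of adapter_c, 21 mm above its underside
- adapter_c: the whole of adapter_c; origin at the centre of its underside
- tomato: bystander: a ripe tomato, 68 mm wide, 51 mm high, behind the fence and stand; origin at its underside
- tomato2: bystander: another tomato of that size, near the robot to its right; origin at its underside
- flask: bystander: conical glass flask, 80 mm wide, 125 mm high, at the back; origin at its underside
- dish: bystander: small glass dish, 52 mm wide, 13 mm high, among the adapters; origin at its underside
- vial: bystander: amber vial, 26 mm wide, 38 mm high, among the adapters; origin at its underside
- slidebox: bystander: slide box 85 x 60 x 28 mm, at the back left; origin at its underside
- spatula: bystander: spatula 160 mm long, lying near the robot to its left; origin at its underside
Not all that is in view belongs to the job. Leave any yellow look-alike of the adapter_a alone.

How it is judged:
On the way:
1. the gauge is fully home in an adapter that still stands where it was (within 25 mm) (((z of gauge_tip in the frame of adapter_a_foot between 0.003 and 0.0115 m and horizontal distance between gauge_tip and adapter_a_foot below 0.005 m and angle between adapter_a_foot's own z axis and vertical below 0.08 rad and distance of adapter_a_foot from where it was at the start of the episode below 0.025 m) or (z of gauge_tip in the frame of adapter_b_foot between 0.003 and 0.0115 m and horizontal distance between gauge_tip and adapter_b_foot below 0.005 m and angle between adapter_b_foot's own z axis and vertical below 0.08 rad and distance of adapter_b_foot from where it was at the start of the episode below 0.025 m) or (z of gauge_tip in the frame of adapter_c_foot between 0.003 and 0.0115 m and horizontal distance between gauge_tip and adapter_c_foot below 0.005 m and angle between adapter_c_foot's own z axis and vertical below 0.08 rad and distance of adapter_c_foot from where it was at the start of the episode below 0.025 m))), for 0.2 s.
At the end, for the whole second after the job is handed in: The gauge stands fully home in the adapter it fits (tip under 11.5 mm above its underside, within 5 mm of its axis); that adapter stands upright on the mat, at rest, within 4 mm of the fence seat; the other two stand upright within 30 mm of their starts (((z of gauge_tip in the frame of adapter_a_foot between 0.003 and 0.0115 m and horizontal distance between gauge_tip and adapter_a_foot below 0.005 m and angle between each of adapter_a_foot, adapter_b_foot, adapter_c_foot's own z axis and vertical below 0.08 rad and horizontal distance between adapter_a_foot and fence_seat below 0.004 m and height (world z) of adapter_a_foot below 0.006 m and linear speed of gauge below 0.02 m/s and distance of each of adapter_b_foot, adapter_c_foot from where it was at the start of the episode below 0.03 m) or (z of gauge_tip in the frame of adapter_b_foot between 0.003 and 0.0115 m and horizontal distance between gauge_tip and adapter_b_foot below 0.005 m and angle between each of adapter_b_foot, adapter_a_foot, adapter_c_foot's own z axis and vertical below 0.08 rad and horizontal distance between adapter_b_foot and fence_seat below 0.004 m and height (world z) of adapter_b_foot below 0.006 m and linear speed of gauge below 0.02 m/s and distance of each of adapter_a_foot, adapter_c_foot from where it was at the start of the episode below 0.03 m) or (z of gauge_tip in the frame of adapter_c_foot between 0.003 and 0.0115 m and horizontal distance between gauge_tip and adapter_c_foot below 0.005 m and angle between each of adapter_c_foot, adapter_a_foot, adapter_b_foot's own z axis and vertical below 0.08 rad and horizontal distance between adapter_c_foot and fence_seat below 0.004 m and height (world z) of adapter_c_foot below 0.006 m and linear speed of gauge below 0.02 m/s and distance of each of adapter_a_foot, adapter_b_foot from where it was at the start of the episode below 0.03 m))); the robot touches nothing.
It fails at once if an adapter is pressed on the bench mat with more than 40 N (the gauge is forced) (contact force between any of adapter_a, adapter_b, adapter_c and mat above 40 N).
It fails at once if something presses on the V-fence with more than 40 N (contact force between fence and anything else above 40 N).
It fails at once if a bystander is moved by more than 30 to 40 mm (distance of any of tomato, tomato2, flask, slidebox, spatula from where it was at the start of the episode above 0.04 m or distance of any of dish, vial from where it was at the start of the episode above 0.03 m).
It also fails if it takes over 72 s, if anything falls off the work surface, if the arm or the gripper's body presses on something with over 40 N, if the wrist force passes 120 N, or if a joint passes its speed limit or range.

## Working session

There is one attempt and no reset: what is moved stays moved. The work goes in short steps, Python scripts to look and compute and a shell command to move; the robot and the scene stay as the last step left them, time stands still between calls to the robot, and variables do not carry over. Pictures are saved under pics/ and viewed, and the job is handed in when it is done.

```bash
ls; mkdir -p pics; cat > h.py <<'E'
import numpy as np, cv2
from cell import arm
from scipy.spatial.transform import Rotation as R
def K(p):
    f=200/np.tan(np.radians(p['fovy'])/2); return f,p['cx'],p['cy']
def c2w(name,s=None):
    p=arm.camera_params(name)
    if 'mount' in p:
        s=s or arm.observe()
        T=np.eye(4);T[:3,:3]=R.from_rotvec(s['ee_rot']).as_matrix();T[:3,3]=s['position']
        return T@np.array(p['mount']),p
    T=np.eye(4);T[:3,:3]=R.from_rotvec(p['rvec']).as_matrix();T[:3,3]=p['tvec']
    return np.linalg.inv(T),p
def cloud(name,d,s=None):
    T,p=c2w(name,s);f,cx,cy=K(p)
    v,u=np.mgrid[:d.shape[0],:d.shape[1]]
    P=np.stack([(u-cx)/f*d,(v-cy)/f*d,d],-1)
    return P@T[:3,:3].T+T[:3,3]
def pix(name,X,s=None):
    T,p=c2w(name,s);f,cx,cy=K(p);q=(np.asarray(X)-T[:3,3])@T[:3,:3]
    return q[...,0]/q[...,2]*f+cx,q[...,1]/q[...,2]*f+cy
def onplane(name,u,v,z,s=None):
    T,p=c2w(name,s);f,cx,cy=K(p)
    r=T[:3,:3]@np.array([(u-cx)/f,(v-cy)/f,1]);return T[:3,3]+r*(z-T[2,3])/r[2]
def save(n,im):
    cv2.imwrite('pics/'+n,cv2.cvtColor(im,cv2.COLOR_RGB2BGR))
E
python3 - <<'E'
from h import *
for n in('scene','top','wrist'):
    im,d=arm.get_image(n);save(n+'1.png',im);np.save(n+'1.npy',d);print(n,arm.camera_params(n))
print(arm.observe(),arm.hold_point_z)
E
```

```text
pics
scene {'fovy': 45.217576603472764, 'cx': 319.3543179193591, 'cy': 200.9429959302344, 'rvec': array([ 2.21450381,  1.47110522, -0.40018157]), 'tvec': array([-0.24129716, -0.40097355,  1.61192221])}
top {'fovy': 42.441985489333426, 'cx': 319.67384464613684, 'cy': 197.4736690920518, 'rvec': array([ 1.98831312, -2.21740502,  0.24943597]), 'tvec': array([0.0493419 , 0.54744312, 1.28068211])}
wrist {'fovy': 60.71581111747126, 'cx': 316.8852877757691, 'cy': 195.8936102726677, 'mount': array([[-1.72701333e-03, -9.66343691e-01, -2.57248689e-01,
         6.85084326e-02],
       [ 9.99998158e-01, -1.88441311e-03,  3.65329620e-04,
         1.30914324e-04],
       [-8.37796774e-04, -2.57247584e-01,  9.66345165e-01,
        -1.58159757e-01],
       [ 0.00000000e+00,  0.00000000e+00,  0.00000000e+00,
         1.00000000e+00]])}
{'clock': 0.15, 'joints': array([ 1.0003809 ,  0.43507276,  0.02495814,  1.57387415, -0.01161549,
        1.13402668, -0.07512053]), 'dq': array([ 0.00043914, -0.00175301, -0.00144196, -0.00333574,  0.0004413 ,
       -0.00033544, -0.00095374]), 'joint_efforts': array([ 1.84439719e-03, -6.68263292e+01,  9.86054689e-01, -3.14691997e+01,
       -6.04704721e-02,  3.93103680e-02,  7.57574389e-05]), 'position': array([ 0.28162837, -0.55750963,  0.22612436]), 'ee_rot': array([-3.05492500e+00, -7.27763345e-01,  5.89320569e-04]), 'force': array([0.12976763, 0.24154947, 0.12453027]), 'ft_torque': array([-0.01550911,  0.0365698 , -0.04662267]), 'width': 1.0005128926668239} 0.0188
```

View pics/top1.png

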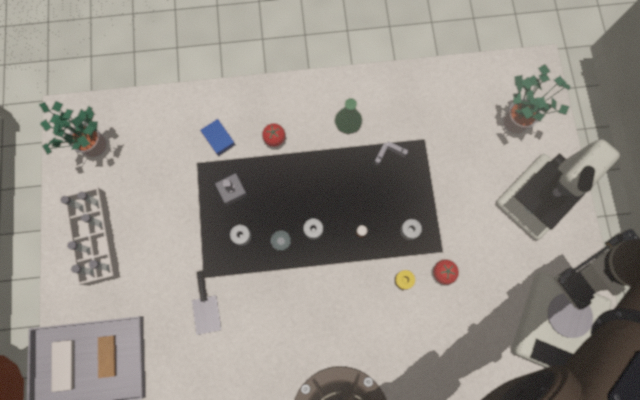

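View pics/scene1.png

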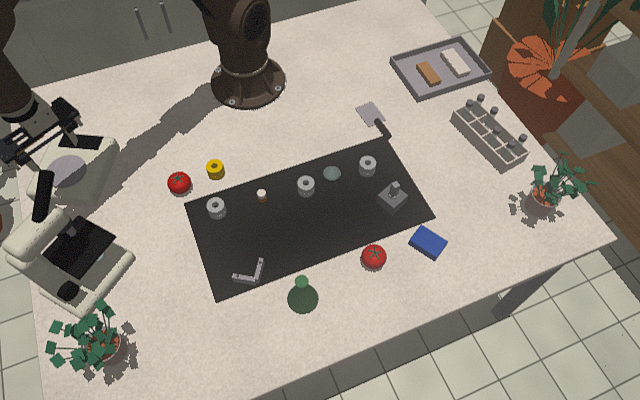

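View pics/wrist1.png

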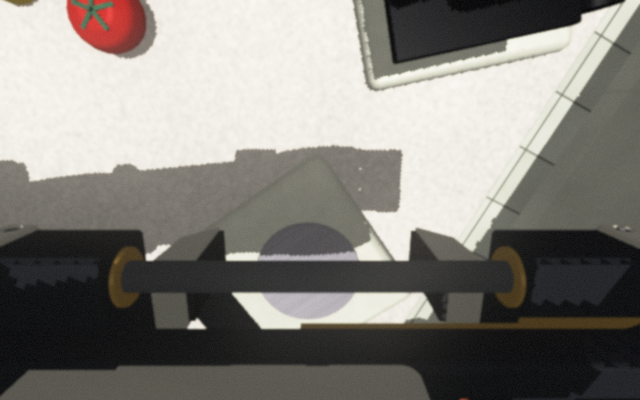

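Top view: grey adapters at (240,234), (313,228) and (412,229). The yellow look-alike is at (405,280), vial (362,230), dish (280,240), gauge and stand (231,188), and the fence apex is near (390,145). Next I'll measure positions.

```bash
cat > m.py <<'E'
from h import *
for n in('top','scene'):
    d=np.load(n+'1.npy');
    im=cv2.imread(f'pics/{n}1.png')
    C=cloud(n,d)
    for lab in('adapter_a','gauge','fence','mat','vial','dish'):
        for m in arm.masks_of(n,lab)[:5]:
            px=m['pixels']&(d>0);P=C[px]
            if len(P)<5: continue
            top=np.percentile(P[:,2],95);Q=P[P[:,2]>top-.008]
            (cx,cy),r=cv2.minEnclosingCircle(Q[:,:2].astype(np.float32))
            print(n,lab,round(m['conf'],2),np.round(m['rect']).astype(int),'top',round(top,4),'mean',Q.mean(0).round(4),'circ',round(cx,4),round(cy,4),round(r,4),'bgr',im[px].mean(0).round())
for n,c in(('top',(0,130)),):
    pass
im=cv2.imread('pics/top1.png');
a=cv2.resize(im[160:290,190:450],None,fx=3,fy=3,interpolation=cv2.INTER_CUBIC);cv2.imwrite('pics/crop1.png',a)
im=cv2.imread('pics/scene1.png');
a=cv2.resize(im[140:300,170:440],None,fx=2.9,fy=2.9,interpolation=cv2.INTER_CUBIC);cv2.imwrite('pics/crop2.png',a)
E
python3 m.py
```

```text
top adapter_a 0.9 [405 280  21  20] top 0.0466 mean [ 0.3178 -0.2045  0.0429] circ 0.318 -0.2046 0.0248 bgr [100. 173. 193.]
top adapter_a 0.81 [411 229  23  21] top 0.0488 mean [ 0.4462 -0.2392  0.0452] circ 0.446 -0.2396 0.0249 bgr [146. 149. 152.]
top adapter_a 0.76 [311 230  17  17] top 0.0484 mean [0.475  0.0154 0.0448] circ 0.4754 0.0161 0.0251 bgr [157. 160. 163.]
top adapter_a 0.69 [241 234  18  26] top 0.0485 mean [0.4795 0.2077 0.0446] circ 0.4793 0.2079 0.0248 bgr [145. 148. 150.]
top gauge 0.61 [232 184  16  15] top 0.1014 mean [0.6056 0.2241 0.0983] circ 0.6055 0.2243 0.011 bgr [120. 118. 124.]
top gauge 0.61 [446 271  29  30] top 0.054 mean [ 0.3259 -0.3119  0.0502] circ 0.3269 -0.3115 0.0297 bgr [ 79.  87. 152.]
top gauge 0.51 [314 227  15  19] top 0.0484 mean [0.475  0.0154 0.0448] circ 0.4754 0.0161 0.0251 bgr [157. 160. 163.]
top gauge 0.36 [409 230  15  21] top 0.0488 mean [ 0.4457 -0.2377  0.0452] circ 0.4458 -0.2383 0.0236 bgr [152. 155. 158.]
top fence 0.59 [390 155  37  20] top 0.0366 mean [ 0.6676 -0.2157  0.0331] circ 0.6509 -0.2167 0.0438 bgr [127. 126. 132.
[... 1734 characters left out ...]
5] top 0.0356 mean [ 0.6708 -0.2101  0.0325] circ 0.6548 -0.2143 0.0439 bgr [117. 116. 121.]
scene vial 0.62 [262 195  14  11] top 0.0423 mean [ 0.4582 -0.1092  0.0401] circ 0.4577 -0.1086 0.0126 bgr [132. 144. 158.]
scene vial 0.37 [372 121  38  36] top 0.0205 mean [0.3636 0.3213 0.0184] circ 0.3616 0.3207 0.0397 bgr [128. 128. 135.]
scene vial 0.16 [430 243  38  36] top 0.0316 mean [0.7639 0.2532 0.0283] circ 0.7625 0.2527 0.0488 bgr [144.  91.  72.]
scene dish 0.49 [331 175  17  10] top 0.0163 mean [0.4507 0.112  0.012 ] circ 0.4556 0.1091 0.0256 bgr [113. 116. 108.]
scene dish 0.15 [178 184  22  24] top 0.0533 mean [ 0.3314 -0.3105  0.0497] circ 0.3329 -0.3102 0.0272 bgr [ 39.  46. 142.]
```

View pics/crop1.png

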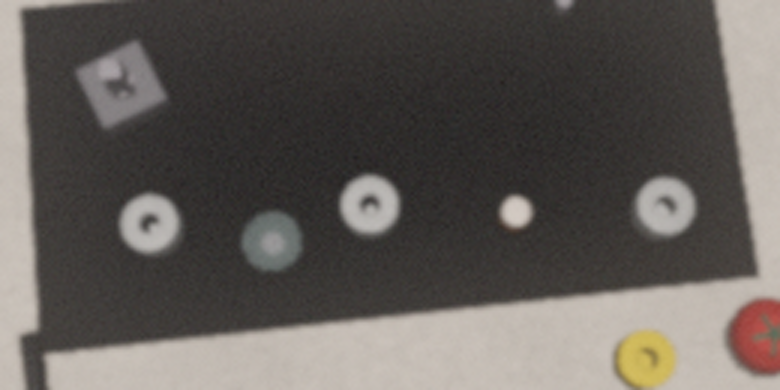

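View pics/crop2.png

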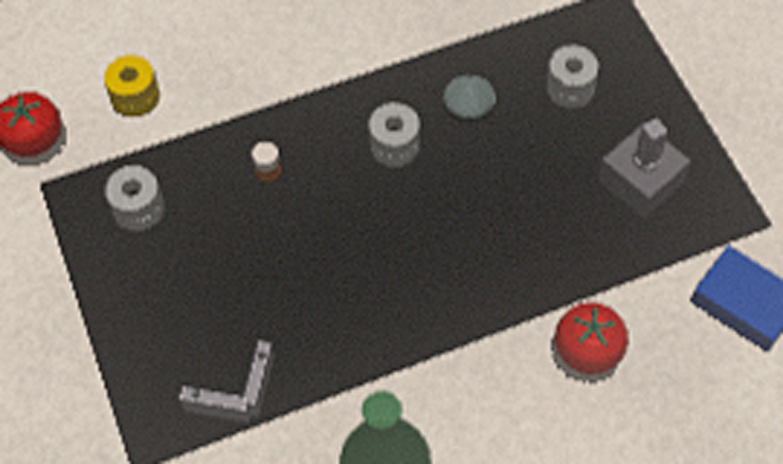

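```bash
cat > m2.py <<'E'
from h import *
for n in('top','scene'):
    d=np.load(n+'1.npy');C=cloud(n,d)
    X,Y,Z=C[...,0],C[...,1],C[...,2]
    ok=(d>0)
    # handle
    m=ok&(abs(X-.605)<.03)&(abs(Y-.224)<.03)&(Z>.085)
    print(n,'handle',m.sum(),C[m].mean(0).round(4),cv2.minAreaRect(C[m][:,:2].astype(np.float32)*1000))
    m=ok&(abs(X-.605)<.06)&(abs(Y-.224)<.06)&(Z>.035)&(Z<.05)
    print(n,'stand',m.sum(),cv2.minAreaRect(C[m][:,:2].astype(np.float32)*1000))
    m=ok&(abs(X-.66)<.07)&(abs(Y+.21)<.08)&(Z>.026)&(Z<.045)
    print(n,'fence',m.sum(),cv2.minAreaRect(C[m][:,:2].astype(np.float32)*1000))
    P=C[m];print(P[np.argmax(P[:,0])].round(3),P[np.argmax(P[:,1])].round(3),P[np.argmin(P[:,1])].round(3),P[np.argmin(P[:,0])].round(3))
    m=ok&(Z>.06)&(X>.55)&(X<.9)&(abs(Y)<.3)
    P=C[m];print('tall',np.round(P[::15],3).tolist()[:12])
E
python3 m2.py
```

```text
top handle 59 [0.6048 0.2234 0.0967] ((605.9627075195312, 223.42401123046875), (17.142642974853516, 18.87930679321289), 88.38168334960938)
top stand 414 ((606.3314208984375, 224.1453857421875), (62.5654182434082, 60.09527587890625), 20.87493133544922)
top fence 202 ((652.3063354492188, -216.64842224121094), (66.86900329589844, 67.87077331542969), 56.64121627807617)
[ 0.694 -0.214  0.03 ] [ 0.643 -0.171  0.034] [ 0.663 -0.262  0.031] [ 0.637 -0.179  0.032]
tall [[0.79, -0.111, 0.127], [0.786, -0.105, 0.124], [0.781, -0.115, 0.128], [0.776, -0.124, 0.13], [0.775, -0.13, 0.124], [0.771, -0.106, 0.127], [0.768, -0.113, 0.125], [0.764, -0.12, 0.127], [0.786, -0.097, 0.067], [0.779, -0.096, 0.077], [0.781, -0.094, 0.067], [0.774, -0.133, 0.074]]
scene handle 62 [0.6082 0.2248 0.0955] ((606.3603515625, 225.67649841308594), (19.26759910583496, 20.694910049438477), 5.730179786682129)
scene stand 331 ((606.6085815429688, 225.89736938476562), (61.744712829589844, 62.65061950683594), 20.89879608154297)
scene fence 229 ((669.3582763671875, -210.377685546875), (48.23626708984375, 92.48617553710938), 12.527174949645996)
[ 0.694 -0.211  0.035] [ 0.642 -0.169  0.028] [ 0.663 -0.259  0.031] [ 0.637 -0.178  0.032]
tall [[0.597, 0.233, 0.097], [0.604, 0.223, 0.099], [0.603, 0.219, 0.09], [0.615, 0.23, 0.095], [0.611, 0.218, 0.088], [0.602, 0.217, 0.065], [0.617, 0.227, 0.075], [0.616, 0.232, 0.06], [0.762, -0.118, 0.127], [0.768, -0.11, 0.127], [0.772, -0.106, 0.126], [0.775, -0.103, 0.125]]
```

```bash
python3 -m pendant '[[[0.044,-0.041,0],[0,0,0],0.09],[[0.044,-0.041,0],[0,0,0],0.09],[[0.044,-0.041,0],[0,0,0],0.09],[[0.044,-0.041,0],[0,0,0],0.09],[[0.044,-0.041,0],[0,0,0],0.09],[[0.044,-0.041,0],[0,0,0],0.09],[[0.044,-0.041,0],[0,0,0],0.09],[[0.044,-0.041,0],[0,0,0],0.09],[[0.044,-0.041,0],[0,0,0],0.09],[[0.044,-0.041,0],[0,0,0],0.09]]' 20
```

```text
clock: 2.0
position: [0.4903, 0.0082, 0.2271]
ee_rot: [3.056, 0.727, 0.001]
force: [0.6, -0.4, -0.9]
width: 0.977
```

```bash
python3 -m pendant '[[[0.04,-0.042,0],[0,0,0],0.09],[[0.04,-0.042,0],[0,0,0],0.09],[[0.04,-0.042,0],[0,0,0],0.09],[[0.01,-0.01,0],[0,0,0],0.09],[[0,0,0],[0,0,0],0.09]]'
python3 - <<'E'
from h import *
s=arm.observe();im,d=arm.get_image('wrist');save('w2.png',im);np.savez('w2.npz',d=d,p=s['position'],r=s['ee_rot'])
print(s['position'],s['ee_rot'])
C=cloud('wrist',d,s);X,Y,Z=C[...,0],C[...,1],C[...,2]
m=(d>0)&(abs(X-.605)<.03)&(abs(Y-.224)<.03)&(Z>.085)
print('handle',m.sum(),C[m].mean(0).round(4),cv2.minAreaRect(C[m][:,:2].astype(np.float32)*1000),C[m][:,2].max())
E
```

```text
clock: 2.62
position: [0.5443, 0.187, 0.2264]
ee_rot: [3.055, 0.73, -0.001]
force: [-1.0, -0.6, 0.2]
width: 0.982
[0.5442773  0.18700715 0.22640859] [ 3.05546799e+00  7.30424002e-01 -9.26281529e-04]
handle 514 [0.6057 0.2249 0.1017] ((592.7173461914062, 217.06033325195312), (53.72212219238281, 21.600139617919922), 30.951526641845703) 0.30849604409179165
```

View pics/w2.png

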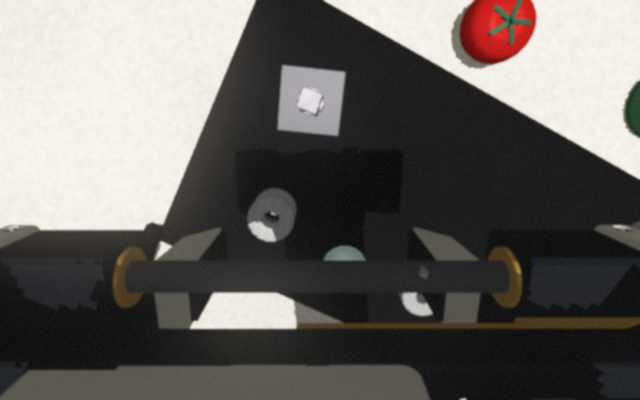

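```bash
python3 - <<'E'
from h import *
z=np.load('w2.npz');s=dict(position=z['p'],ee_rot=z['r']);d=z['d']
C=cloud('wrist',d,s);X,Y,Z=C[...,0],C[...,1],C[...,2]
m=(d>0)&(abs(X-.605)<.03)&(abs(Y-.224)<.03)&(Z>.088)&(Z<.12)
print(m.sum(),np.median(C[m],0).round(4),Z[m].min(),Z[m].max())
v,u=np.where(m);P=np.array([onplane('wrist',a,b,.100,s)[:2] for a,b in zip(u,v)])
print('rect',cv2.minAreaRect(P.astype(np.float32)*1000))
im=cv2.imread('pics/w2.png')
g=cv2.cvtColor(im,cv2.COLOR_BGR2GRAY)
mm=(g>200);mm[:80]=0;mm[120:]=0;mm[:,:290]=0;mm[:,335:]=0
v,u=np.where(mm);P=np.array([onplane('wrist',a,b,.100,s)[:2] for a,b in zip(u,v)])
print(len(P),'bright rect',cv2.minAreaRect(P.astype(np.float32)*1000),P.mean(0))
a=cv2.resize(im[60:145,270:355],None,fx=7,fy=7,interpolation=cv2.INTER_CUBIC);cv2.imwrite('pics/crop3.png',a)
E
```

```text
505 [0.6063 0.2254 0.098 ] 0.09514568276239926 0.09991354191656271
rect ((606.1239624023438, 225.37744140625), (17.648897171020508, 17.70720863342285), 5.676563739776611)
395 bright rect ((607.1887817382812, 223.5464630126953), (17.278915405273438, 19.13100814819336), 4.727720260620117) [0.60647481 0.22495501]
```

View pics/crop3.png

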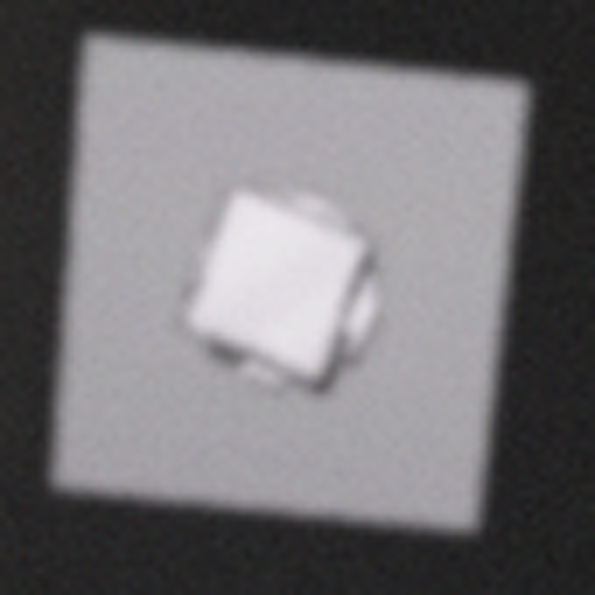

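```bash
python3 -m pendant '[[[0,0,0],[0,0,7.2],0.09],[[0,0,0],[0,0,7.2],0.09],[[0,0,0],[0,0,7.0],0.09],[[0.033,-0.016,0.04],[0,0,0],0.09],[[0.032,-0.016,0.03],[0,0,0],0.09],[[0,0,0],[0,0,0],0.09]]'
python3 - <<'E'
from h import *
s=arm.observe();M=R.from_rotvec(s['ee_rot']).as_matrix();print(s['position'],np.degrees(np.arctan2(M[1,0],M[0,0])),M[:,2], (np.array([.606,.225,.056])-s['position'])@M)
im,d=arm.get_image('wrist');save('w3.png',im)
E
```

```text
clock: 3.42
position: [0.6061, 0.2222, 0.1536]
ee_rot: [3.136, 0.144, -0.006]
force: [-0.6, -0.8, 0.0]
width: 0.98
[0.60613102 0.22220654 0.15364799] 5.275617782069729 [-0.00396381 -0.00234051 -0.99998941] [ 0.00053282 -0.00298566  0.09764094]
```

View pics/w3.png

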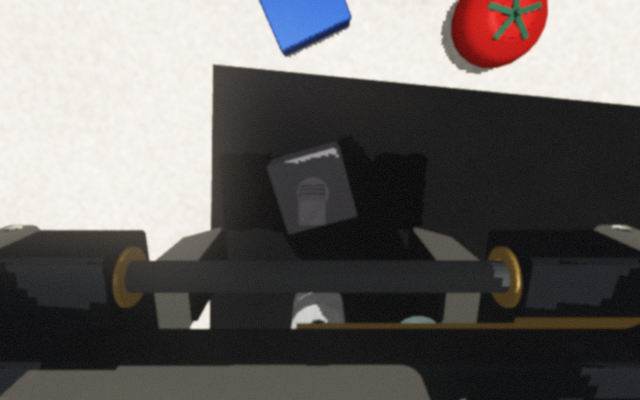

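```bash
python3 -m pendant '[[[0.0005,-0.003,0.02],[0,0,0],0.09],[[0,0,0.04],[0,0,0],0.09],[[0,0,0.025],[0,0,0],0.09],[[0,0,0.012],[0,0,0],0.09],[[0,0,0],[0,0,0],0.016],[[0,0,0],[0,0,0],0.016],[[0,0,0],[0,0,0],0.016],[[0,0,0],[0,0,0],0.016]]' 25
python3 - <<'E'
from h import *
s=arm.observe();print(s['position'],s['width']*.0918,s['force'],s['ft_torque'])
im,d=arm.get_image('wrist');save('w4.png',im)
E
```

```text
clock: 4.47
position: [0.6067, 0.2276, 0.0604]
ee_rot: [-3.138, -0.148, -0.002]
force: [-0.4, -0.1, 0.2]
width: 0.596
[0.60668124 0.22763791 0.06038573] 0.05474451347701471 [-0.44725496 -0.14788527  0.21288888] [0.05871759 0.02724704 0.00651733]
```

View pics/w4.png

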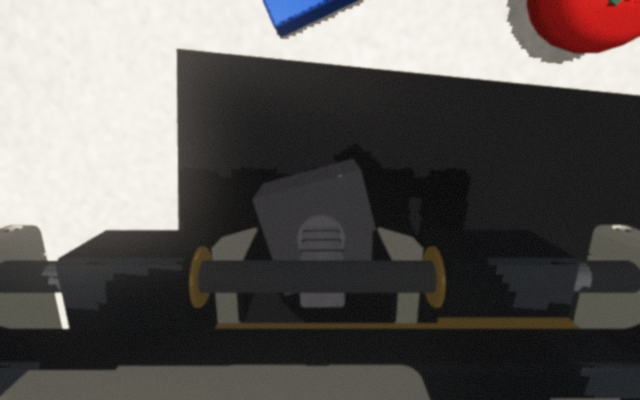

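```bash
python3 -m pendant '[[[0,0,0],[0,0,0],0.016],[[0,0,0],[0,0,0],0.016],[[0,0,0],[0,0,0],0.016],[[0,0,0],[0,0,0],0.016]]' 25;  python3 -m pendant '[[[0,0,0],[0,0,0],0.016],[[0,0,0],[0,0,0],0.016]]' 25
python3 - <<'E'
from h import *
s=arm.observe();print(s['position'],s['width']*.0918,s['force'],s['ft_torque'])
E
```

```text
clock: 5.03
position: [0.6063, 0.2273, 0.0596]
ee_rot: [3.138, 0.148, -0.0]
force: [0.2, -0.2, 0.8]
width: 0.198
clock: 5.28
position: [0.6063, 0.2272, 0.0596]
ee_rot: [3.138, 0.148, -0.0]
force: [-1.2, -1.2, 0.4]
width: 0.195
[0.60634149 0.22723454 0.05964769] 0.017910566518060406 [-1.2415136  -1.23458044  0.40472843] [-0.24783691  0.00579737  0.04216408]
```

```bash
python3 -m pendant '[[[0,0,-0.005],[0,0,0],0.016],[[0,0,-0.02],[0,0,0],0.016],[[0,0,-0.03],[0,0,0],0.016],[[0,0,-0.03],[0,0,0],0.016],[[0,0,0],[0,0,0],0.016]]' 35
python3 - <<'E'
from h import *
s=arm.observe();print(s['position'],s['width']*.0918,s['force'],s['ft_torque'])
im,d=arm.get_image('wrist');save('w5.png',im)
z=np.load('w2.npz');s=dict(position=z['p'],ee_rot=z['r']);d=z['d']
C=cloud('wrist',d,s);X,Y,Z=C[...,0],C[...,1],C[...,2]
m=(d>0)&(np.hypot(X-.48,Y-.209)<.04)&(Z>.036)&(Z<.056)
v,u=np.where(m);print(m.sum(),Z[m].mean())
P=np.array([onplane('wrist',a,b,.044,s)[:2] for a,b in zip(u,v)])
print(cv2.minEnclosingCircle(P.astype(np.float32)*1000))
im=cv2.imread('pics/w2.png')
cv2.imwrite('pics/crop4.png',cv2.resize(im[175:255,235:310],None,fx=7,fy=7,interpolation=cv2.INTER_CUBIC))
E
```

```text
clock: 5.9
position: [0.6081, 0.2289, 0.1488]
ee_rot: [-3.135, -0.148, -0.009]
force: [-0.1, -0.2, -1.0]
width: 0.193
[0.60805717 0.22891113 0.14878453] 0.01769092937334412 [-0.06480936 -0.23428047 -1.00631817] [ 0.07838902  0.03062258 -0.01452048]
1528 0.04355333498380258
((481.24609375, 209.30909729003906), 25.515966415405273)
```

View pics/crop4.png

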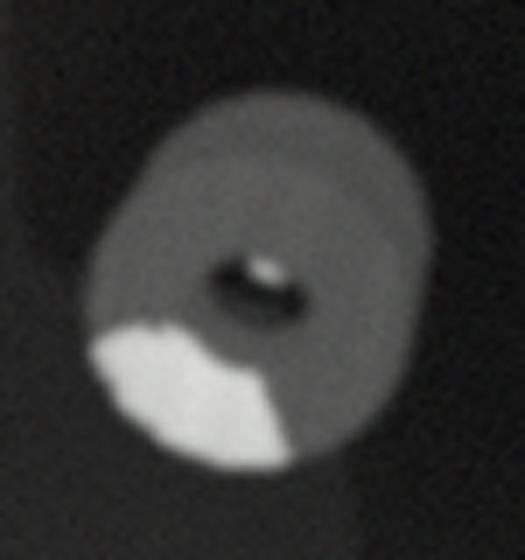

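View pics/w5.png

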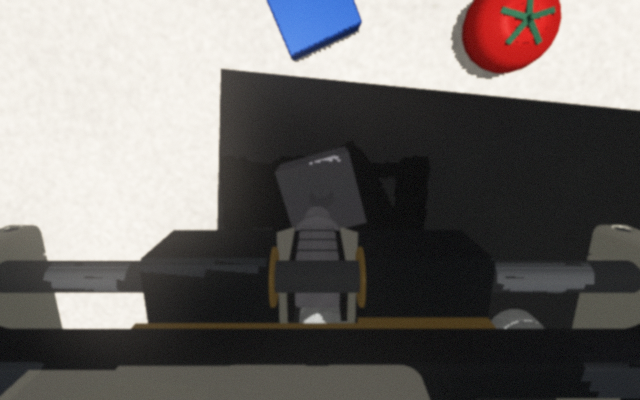

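```bash
python3 - <<'E'
from h import *
z=np.load('w2.npz');s=dict(position=z['p'],ee_rot=z['r'])
for p in((272,214.5),(272,216)): print(onplane('wrist',*p,.044,s))
s=arm.observe();M=R.from_rotvec(s['ee_rot']).as_matrix();print(s['position'],np.degrees(np.arctan2(M[1,0],M[0,0])),M[:,2], (np.array([.481,.2105,.120])-s['position'])@M)
E
```

```text
[0.48560272 0.20954057 0.044     ]
[0.48410337 0.20884612 0.044     ]
[0.60706642 0.2282285  0.14677342] 5.41106972265361 [ 0.00299104  0.00160723 -0.99999424] [-0.1272596   0.00579611  0.0263677 ]
```

```bash
python3 -m pendant '[[[-0.04,0.002,0],[0,0,0],0.016],[[-0.05,0.002,0],[0,0,0],0.016],[[-0.03,0.002,0.01],[0,0,0],0.016],[[-0.007,0,0.018],[0,0,0],0.016],[[0,0,0],[0,0,0],0.016],[[0,0,0],[0,0,0],0.016]]'
python3 - <<'E'
from h import *
s=arm.observe();M=R.from_rotvec(s['ee_rot']).as_matrix();print(s['position'],np.degrees(np.arctan2(M[1,0],M[0,0])),M[:,2], (np.array([.481,.2105,.110])-s['position'])@M,s['force'])
for n in('scene','top','wrist'):
  im,d=arm.get_image(n);save(n+'6.png',im)
  if n!='wrist': u,v=pix(n,[.481,.21,.06]);u,v=int(u),int(v);save(n+'6c.png',cv2.resize(im[v-35:v+35,u-40:u+40],None,fx=7,fy=7,interpolation=cv2.INTER_CUBIC))
  print(arm.observe()['position'])
E
```

```text
clock: 6.7
position: [0.481, 0.2097, 0.1169]
ee_rot: [-3.138, -0.148, -0.0]
force: [0.6, -0.8, -1.4]
width: 0.193
[0.4810087  0.20970968 0.11688634] 5.38839688303488 [ 7.45993949e-05  1.46884833e-04 -9.99999986e-01] [ 6.49517162e-05 -7.86680498e-04  6.88645687e-03] [ 0.59314016 -0.769804   -1.39940369]
[0.48127625 0.20979177 0.11708153]
[0.4813137  0.20980495 0.11710865]
[0.48125332 0.20980179 0.11712327]
```

View pics/scene6c.png

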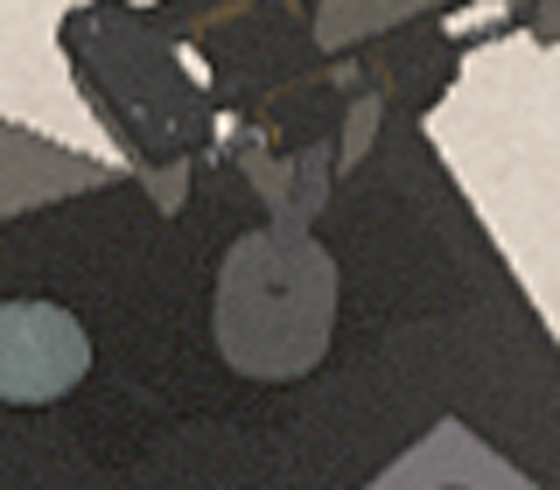

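View pics/wrist6.png

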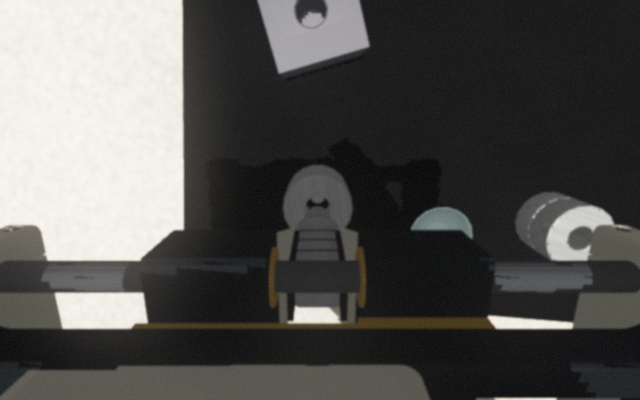

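```bash
cat > rim.py <<'E'
import sys
from h import *
from scipy.optimize import least_squares
def rim(c,n='w'):
    s=arm.observe();im,d=arm.get_image('wrist');save(n,im)
    C=cloud('wrist',d,s);X,Y,Z=C[...,0],C[...,1],C[...,2]
    m=(d>0)&(np.hypot(X-c[0],Y-c[1])<.04)&(Z>.039)&(Z<.05)
    # upper boundary: hull points away from the robot side
    P=C[m][:,:2]
    h=cv2.convexHull(P.astype(np.float32))[:,0]
    f=lambda q:np.hypot(h[:,0]-q[0],h[:,1]-q[1])-.025
    sol=least_squares(f,c[:2],loss='soft_l1',f_scale=.001)
    print('n',m.sum(),'z',np.median(Z[m]),'rim',sol.x.round(4),'res',np.abs(f(sol.x)).mean().round(4),'tcp',s['position'].round(4),'F',s['force'].round(1),'d_tool',((np.r_[sol.x,0]-s['position'])@R.from_rotvec(s['ee_rot']).as_matrix())[:2].round(4))
if __name__=='__main__': rim([float(sys.argv[1]),float(sys.argv[2])],sys.argv[3])
E
python3 rim.py .481 .21 w7.png
```

```text
n 2356 z 0.0439932581811253 rim [0.4796 0.2094] res 0.0004 tcp [0.4813 0.2098 0.1171] F [-0.1  0.5 -0.6] d_tool [-0.0018  0.0002]
```

```bash
python3 -m pendant '[[[-0.0014,0,0.01],[0,0,0],0.016],[[0,0,0.008],[0,0,0],0.016],[[0,0,0.006],[0,0,0],0.016],[[0,0,0.005],[0,0,0],0.016],[[0,0,0],[0,0,0],0.016]]'
python3 - <<'E'
from h import *
s=arm.observe();print(s['position'],s['force'],s['ft_torque'])
E
```

```text
clock: 7.52
position: [0.4789, 0.2093, 0.0873]
ee_rot: [3.138, 0.148, -0.001]
force: [-0.0, -0.3, -1.9]
width: 0.195
[0.47890234 0.20934695 0.08726138] [-0.02130429 -0.25176475 -1.88082903] [0.02301163 0.02736834 0.03115653]
```

Tip is about 8 mm inside the bore with no contact force. I'll continue slowly towards the 22 mm depth (TCP ≈ 0.0737).

```bash
python3 -m pendant '[[[0,0,0.005],[0,0,0],0.016],[[0,0,0.004],[0,0,0],0.016],[[0,0,0.003],[0,0,0],0.016],[[0,0,0],[0,0,0],0.016]]'; python3 -m pendant '[[[0,0,0.0015],[0,0,0],0.016],[[0,0,0.0015],[0,0,0],0.016]]'; python3 -c "
from h import *
s=arm.observe();print(s['position'],s['force'],s['ft_torque'])"
```

```text
clock: 8.02
position: [0.4789, 0.2093, 0.0755]
ee_rot: [3.138, 0.148, -0.001]
force: [0.2, 0.1, -1.9]
width: 0.195
clock: 8.28
position: [0.4792, 0.2095, 0.0727]
ee_rot: [-3.138, -0.148, -0.0]
force: [-0.2, -0.4, -0.9]
width: 0.196
[0.47916992 0.20947695 0.07274232] [-0.2119824  -0.40446544 -0.87573757] [ 0.01464462  0.01787824 -0.00286886]
```

```bash
python3 -m pendant '[[[0,0,0.001],[0,0,0],0.016],[[0,0,0.001],[0,0,0],0.016]]'; python3 -m pendant '[[[0,0,0.001],[0,0,0],0.016],[[0,0,0.0005],[0,0,0],0.016]]'; python3 -c "
from h import *
s=arm.observe();print(s['position'],s['force'],s['ft_torque'])"
```

```text
clock: 8.52
position: [0.4793, 0.2095, 0.0718]
ee_rot: [3.138, 0.148, 0.001]
force: [-6.1, -4.1, 23.1]
width: 0.197
clock: 8.78
position: [0.48, 0.2096, 0.0716]
ee_rot: [-3.138, -0.148, -0.004]
force: [-6.1, -4.9, 31.2]
width: 0.196
[0.47997527 0.20963826 0.07157756] [-6.05295566 -4.85142026 31.19846523] [-1.29001617  1.75444203 -0.01061432]
```

```bash
python3 -m pendant '[[[0,0,-0.004],[0,0,0],0.016],[[0,0,0],[0,0,0],0.016]]';  python3 -c "
from h import *
s=arm.observe();print(s['position'],s['force'],s['ft_torque'])
im,d=arm.get_image('wrist');save('w8.png',im)"
```

```text
clock: 9.02
position: [0.4793, 0.2095, 0.0734]
ee_rot: [-3.138, -0.148, -0.001]
force: [0.1, -0.1, -0.9]
width: 0.193
[0.47928095 0.20953167 0.07343421] [ 0.13044612 -0.06950647 -0.91287755] [ 0.00947368 -0.05460673  0.04612747]
```

View pics/w8.png

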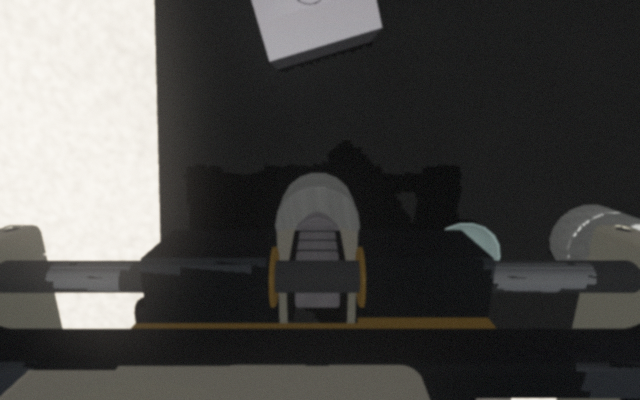

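```bash
python3 -m pendant '[[[0,0,-0.02],[0,0,0],0.016],[[0,0,-0.03],[0,0,0],0.016],[[-0.006,0.05,0],[0,0,0],0.016],[[-0.006,0.056,0],[0,0,0],0.016],[[-0.006,0.056,0],[0,0,0],0.016],[[-0.003,0.029,0],[0,0,0],0.016],[[0,0,0],[0,0,0],0.016],[[0,0,0],[0,0,0],0.016]]'; python3 rim.py .476 .0175 w9.png; python3 rim.py .476 .0175 w9.png
```

```text
clock: 10.07
position: [0.4761, 0.018, 0.123]
ee_rot: [-3.138, -0.149, 0.0]
force: [-0.8, 0.7, -0.9]
width: 0.191
n 2388 z 0.04399443682071588 rim [0.4753 0.0173] res 0.0003 tcp [0.4761 0.018  0.123 ] F [-0.8  0.7 -0.9] d_tool [-0.0009  0.0008]
n 2376 z 0.044016859171967765 rim [0.4753 0.0173] res 0.0003 tcp [0.4761 0.0185 0.1231] F [ 0.6  0.7 -1.3] d_tool [-0.001   0.0012]
```

View pics/w9.png

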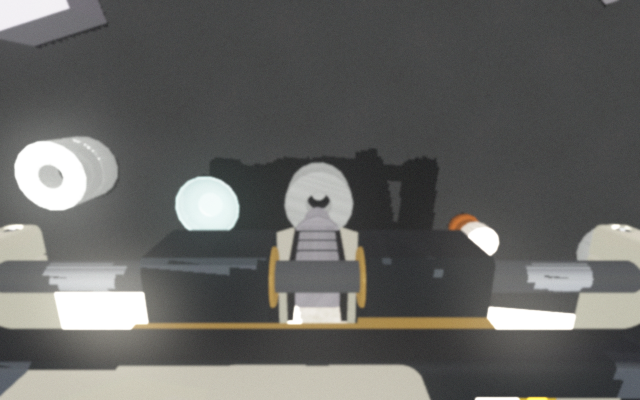

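```bash
python3 -m pendant '[[[-0.001,0.001,0.018],[0,0,0],0.016],[[0,0,0.012],[0,0,0],0.016],[[0,0,0.008],[0,0,0],0.016],[[0,0,0.006],[0,0,0],0.016],[[0,0,0.003],[0,0,0],0.016],[[0,0,0.001],[0,0,0],0.016],[[0,0,0],[0,0,0],0.016]]'; python3 -m pendant '[[[0,0,0.0007],[0,0,0],0.016],[[0,0,0.0007],[0,0,0],0.016]]';  python3 -m pendant '[[[0,0,0.0005],[0,0,0],0.016],[[0,0,0.0005],[0,0,0],0.016]]'
```

```text
clock: 11.05
position: [0.4753, 0.0162, 0.0753]
ee_rot: [-3.138, -0.148, -0.0]
force: [0.7, 1.4, -1.4]
width: 0.196
clock: 11.3
position: [0.4753, 0.0162, 0.0739]
ee_rot: [3.138, 0.148, 0.001]
force: [1.0, 1.2, -2.1]
width: 0.199
clock: 11.55
position: [0.4753, 0.0162, 0.0728]
ee_rot: [3.138, 0.148, 0.0]
force: [-0.2, 1.2, 0.4]
width: 0.192
```

```bash
python3 -m pendant '[[[0,-0.0008,0.0003],[0,0,0],0.016],[[0,0,0.0003],[0,0,0],0.016]]';  python3 -m pendant '[[[0,0,0.0004],[0,0,0],0.016],[[0,0,0.0003],[0,0,0],0.016]]'
```

```text
clock: 11.8
position: [0.4749, 0.0169, 0.0721]
ee_rot: [3.138, 0.148, -0.001]
force: [-0.2, 0.3, -1.6]
width: 0.194
clock: 12.05
position: [0.4751, 0.0169, 0.0718]
ee_rot: [3.138, 0.148, -0.0]
force: [-2.8, -0.2, 7.9]
width: 0.193
```

Same stop at ~22 mm here as in the left adapter, at only 9 N, so I'll back out and try the right one.

```bash
python3 -m pendant '[[[0,0,-0.003],[0,0,0],0.016],[[0,0,-0.02],[0,0,0],0.016],[[0,0,-0.03],[0,0,0],0.016],[[-0.026,0.048,0],[0,0,0],0.016],[[-0.027,0.055,0],[0,0,0],0.016],[[0,0.06,0],[0,0,0],0.016],[[0,0.055,0],[0,0,0],0.016],[[0,0.034,0],[0,0,0],0.016],[[0,0,0],[0,0,0],0.016],[[0,0,0],[0,0,0],0.016]]'; python3 rim.py .4475 -.2375 w10.png; python3 rim.py .4475 -.2375 w10.png
```

```text
clock: 13.3
position: [0.4459, -0.2381, 0.1244]
ee_rot: [-3.137, -0.148, 0.001]
force: [0.0, -0.3, -0.9]
width: 0.191
n 2406 z 0.04397582291759233 rim [ 0.4463 -0.2385] res 0.0003 tcp [ 0.4459 -0.2381  0.1244] F [ 0.  -0.3 -0.9] d_tool [0.0004 0.0005]
n 2408 z 0.04398637729632672 rim [ 0.4463 -0.2385] res 0.0003 tcp [ 0.4461 -0.2376  0.1244] F [-0.2 -0.9 -1.9] d_tool [0.0001 0.001 ]
```

View pics/w10.png

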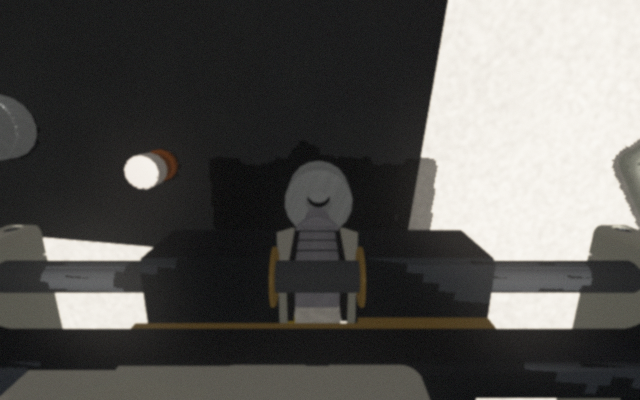

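```bash
python3 -m pendant '[[[0.0003,0.0004,0.018],[0,0,0],0.016],[[0,0,0.012],[0,0,0],0.016],[[0,0,0.008],[0,0,0],0.016],[[0,0,0.006],[0,0,0],0.016],[[0,0,0.004],[0,0,0],0.016],[[0,0,0.001],[0,0,0],0.016],[[0,0,0],[0,0,0],0.016]]'; python3 -m pendant '[[[0,0,0.001],[0,0,0],0.016],[[0,0,0.0008],[0,0,0],0.016]]';  python3 -m pendant '[[[0,0,0.0005],[0,0,0],0.016],[[0,0,0.0005],[0,0,0],0.016]]';python3 -m pendant '[[[0,0,0.0003],[0,0,0],0.016],[[0,0,0.0003],[0,0,0],0.016]]'
```

```text
clock: 14.28
position: [0.4466, -0.2393, 0.0757]
ee_rot: [3.138, 0.148, 0.0]
force: [0.1, 0.1, -1.8]
width: 0.194
clock: 14.52
position: [0.4465, -0.2393, 0.0738]
ee_rot: [3.138, 0.148, 0.0]
force: [-0.9, 0.1, -1.3]
width: 0.195
clock: 14.78
position: [0.4464, -0.2393, 0.0727]
ee_rot: [3.138, 0.148, 0.0]
force: [-0.5, -0.3, -1.1]
width: 0.194
clock: 15.02
position: [0.4464, -0.2392, 0.0721]
ee_rot: [3.138, 0.148, -0.0]
force: [0.6, -0.1, -1.7]
width: 0.195
```

```bash
python3 -m pendant '[[[0,0,0.0005],[0,0,0],0.016],[[0,0,0.0005],[0,0,0],0.016]]'; python3 -m pendant '[[[0,0,0.0005],[0,0,0],0.016],[[0,0,0.0005],[0,0,0],0.016]]'
```

```text
clock: 15.28
position: [0.4465, -0.2392, 0.0711]
ee_rot: [3.138, 0.148, 0.0]
force: [-0.1, -0.5, -1.5]
width: 0.196
clock: 15.52
position: [0.4464, -0.2392, 0.0701]
ee_rot: [3.138, 0.148, -0.0]
force: [0.7, -0.4, -1.1]
width: 0.197
```

The right adapter lets it past 22 mm with no force, so it's the good one. I'll go on to collar contact, expected at TCP ≈ 0.060.

```bash
python3 -m pendant '[[[0,0,0.002],[0,0,0],0.016],[[0,0,0.002],[0,0,0],0.016],[[0,0,0.002],[0,0,0],0.016],[[0,0,0.0015],[0,0,0],0.016],[[0,0,0],[0,0,0],0.016]]'; python3 -m pendant '[[[0,0,0.0005],[0,0,0],0.016],[[0,0,0.0005],[0,0,0],0.016]]';  python3 -m pendant '[[[0,0,0.0004],[0,0,0],0.016],[[0,0,0],[0,0,0],0.016]]'
```

```text
clock: 16.15
position: [0.4464, -0.2392, 0.0625]
ee_rot: [-3.138, -0.148, 0.0]
force: [-0.4, 0.4, -0.1]
width: 0.194
clock: 16.4
position: [0.4465, -0.2393, 0.0617]
ee_rot: [3.138, 0.148, 0.0]
force: [0.3, -0.9, -0.7]
width: 0.195
clock: 16.65
position: [0.4465, -0.2393, 0.0614]
ee_rot: [3.138, 0.148, 0.0]
force: [-2.4, 1.3, 3.3]
width: 0.197
```

```bash
python3 -m pendant '[[[0,0,0],[0,0,0],0.016],[[0,0,0],[0,0,0],0.016],[[0,0,-0.0007],[0,0,0],0.016],[[0.002,0,0],[0,0,0],0.016],[[0.004,0,0],[0,0,0],0.016],[[0.006,0,0],[0,0,0],0.016],[[0.006,0,0],[0,0,0],0.016],[[0.006,0,0],[0,0,0],0.016],[[0.004,0,0],[0,0,0],0.016],[[0,0,0],[0,0,0],0.016]]'; python3 - <<'E'
from h import *
s=arm.observe();print(s['position'],s['force'],s['ft_torque'])
im,d=arm.get_image('wrist');save('w11.png',im);np.savez('w11.npz',d=d,p=s['position'],r=s['ee_rot'])
im,d=arm.get_image('scene');u,v=pix('scene',[.47,-.238,.06]);u,v=int(u),int(v);save('s11.png',cv2.resize(im[v-50:v+90,u-70:u+70],None,fx=4,fy=4,interpolation=cv2.INTER_CUBIC))
E
```

```text
clock: 17.9
position: [0.475, -0.2365, 0.062]
ee_rot: [3.138, 0.149, 0.001]
force: [-0.6, -0.0, -1.0]
width: 0.191
[ 0.47498077 -0.23648084  0.06196804] [-0.64627077 -0.00741404 -1.04166333] [-0.00153567  0.02614166 -0.01421895]
```

View pics/w11.png

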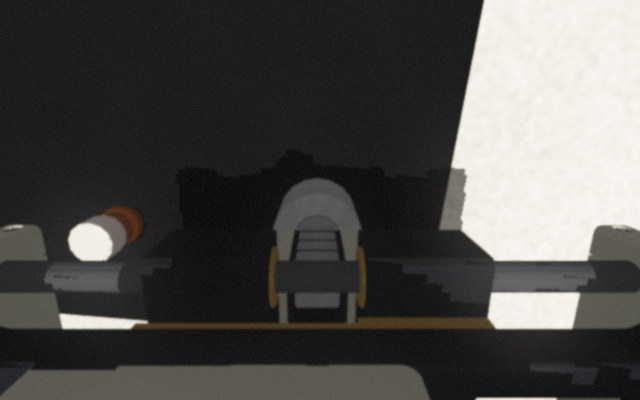

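View pics/s11.png

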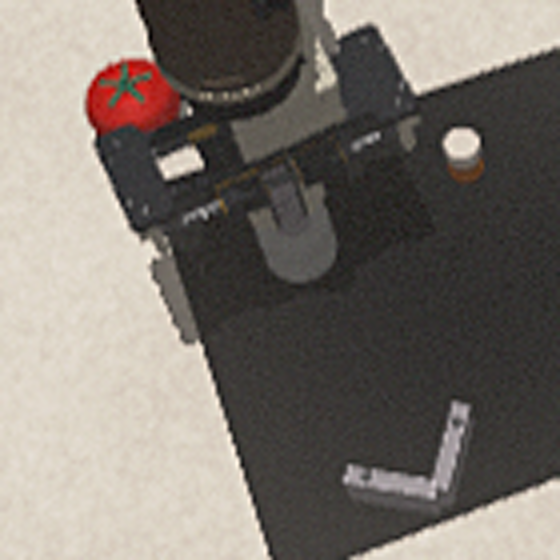

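```bash
python3 -m pendant '[[[0.004,0,0],[0,0,0],0.016],[[0.008,0,0],[0,0,0],0.016],[[0.009,0,0],[0,0,0],0.016],[[0.009,0,0],[0,0,0],0.016],[[0.009,0,0],[0,0,0],0.016],[[0.009,0,0],[0,0,0],0.016],[[0.008,0,0],[0,0,0],0.016],[[0.004,0,0],[0,0,0],0.016],[[0,0,0],[0,0,0],0.016]]'; python3 - <<'E'
from h import *
s=arm.observe();print(s['position'],s['force'],s['ft_torque'])
im,d=arm.get_image('wrist');save('w12.png',im);np.savez('w12.npz',d=d,p=s['position'],r=s['ee_rot'])
C=cloud('wrist',d,s);X,Y,Z=C[...,0],C[...,1],C[...,2]
m=(d>0)&(abs(X-.66)<.07)&(abs(Y+.21)<.09)&(Z>.026)&(Z<.042)
print(m.sum(),Z[m].mean(),np.median(Z[(d>0)&(abs(X-.62)<.02)&(abs(Y+.21)<.03)]))
E
```

```text
clock: 19.12
position: [0.5346, -0.2308, 0.062]
ee_rot: [3.138, 0.148, 0.001]
force: [-0.6, 0.1, -1.2]
width: 0.192
[ 0.53455963 -0.23084183  0.06195525] [-0.60030123  0.1371868  -1.23549822] [ 0.0503091   0.04957481 -0.02989769]
948 0.03143417826167749 0.002147398131264411
```

View pics/w12.png

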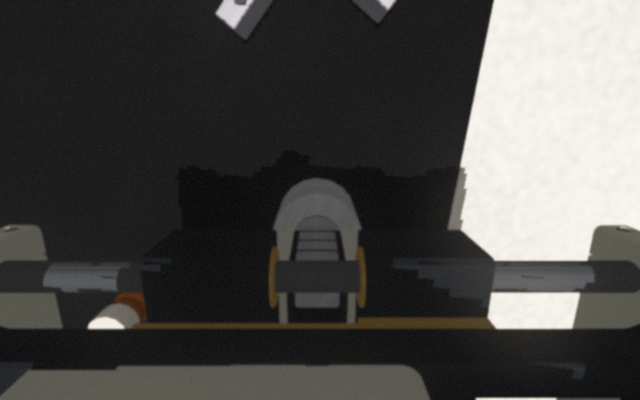

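```bash
python3 -m pendant '[[[0.004,0,0],[0,0,0],0.016],[[0.007,0,0],[0,0,0],0.016],[[0.008,0,0],[0,0,0],0.016],[[0.007,0,0],[0,0,0],0.016],[[0.004,0,0],[0,0,0],0.016],[[0,0,0],[0,0,0],0.016]]'; cat > fence.py <<'E'
from h import *
import sys
from scipy.optimize import least_squares
s=arm.observe();print(s['position'],s['force'],s['ft_torque'])
im,d=arm.get_image('wrist');save(sys.argv[1],im)
C=cloud('wrist',d,s);X,Y,Z=C[...,0],C[...,1],C[...,2]
def sdf(P,q):
    # distance to V footprint: two rects from seat frame
    c,sn=np.cos(q[2]),np.sin(q[2]);D=P-q[:2];x=D[:,0]*c+D[:,1]*sn;y=-D[:,0]*sn+D[:,1]*c
    out=[]
    for k in(1,-1):
        # wall normal (1,k)/√2 from seat, tangent (1,-k)/√2 ; inner face at 25, corner at tangent +25 (extend to 25+12)
        n=(x+k*y)/2**.5-.031; t=(x-k*y)/2**.5
        ax=np.abs(n)-.006; hi=.025; L=.06
        at=np.maximum(t-(hi+.012),(hi-L)-t)
        out.append(np.hypot(np.maximum(ax,0),np.maximum(at,0)))
    return np.minimum(*out)
def fit(P,q0):
    r=least_squares(lambda q:sdf(P,q),q0,loss='soft_l1',f_scale=.001,x_scale=[.01,.01,.1]);return r.x,np.abs(r.fun).mean()
m=(d>0)&(abs(X-.66)<.07)&(abs(Y+.21)<.09)&(Z>.029)&(Z<.036)
P=C[m][:,:2]
h=[]
# two-sided: template coverage too - inner faces by percentile
q,e=fit(P,[.642,-.219,.1]);print(m.sum(),'Z',Z[m].mean(),'fit',q.round(4),'res',e)
c,sn=np.cos(q[2]),np.sin(q[2]);D=P-q[:2];x=D[:,0]*c+D[:,1]*sn;y=-D[:,0]*sn+D[:,1]*c
for k in(1,-1):
    n=(x+k*y)/2**.5; t=(x-k*y)/2**.5; w=(t<.02)&(n>.02)
    print(k,w.sum(),'n pct',np.percentile(n[w],[1,3,50,97,99]).round(4),'t min',t[w].min() if w.any() else None)
M=R.from_rotvec(s['ee_rot']).as_matrix();print('seat in tool',(np.r_[q[:2],0]-s['position'])@M,'yaw',np.degrees(np.arctan2(M[1,0],M[0,0])),'fence',np.degrees(q[2]))
E
python3 fence.py w13.png
```

```text
clock: 19.92
position: [0.5645, -0.228, 0.0619]
ee_rot: [3.138, 0.148, 0.001]
force: [-0.4, 0.2, -1.7]
width: 0.194
[ 0.56451735 -0.2279689   0.06190318] [-0.3893479   0.18076112 -1.72401633] [ 0.05898818  0.02760705 -0.04820864]
5150 Z 0.03210597087282837 fit [ 0.6471 -0.2167  0.2061] res 1.203892668074969e-06
1 2513 n pct [0.025  0.0252 0.0306 0.0365 0.0369] t min -0.02976895984760456
-1 2457 n pct [0.025  0.0251 0.0304 0.0365 0.0369] t min -0.029886428765269212
seat in tool [ 0.08327323 -0.00342161  0.0619548 ] yaw 5.417021543226473 fence 11.807902965897483
```

View pics/w13.png

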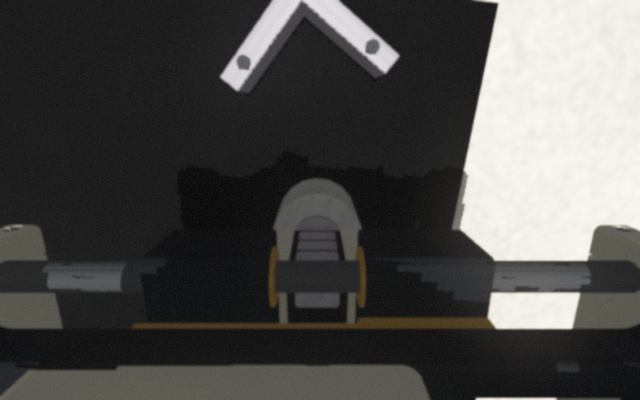

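```bash
python3 -m pendant '[[[0.004,0,0],[0,0,0],0.016],[[0.008,0,0],[0,0,0],0.016],[[0.008,0,0],[0,0,0],0.016],[[0.009,0,0],[0,0,0],0.016],[[0.009,0,0],[0,0,0],0.016],[[0.008,-0.001,0],[0,0,0],0.016],[[0.007,-0.001,0],[0,0,0],0.016],[[0.005,-0.0005,0],[0,0,0],0.016],[[0,0,0],[0,0,0],0.016]]'; python3 fence.py w14.png
```

```text
clock: 21.1
position: [0.622, -0.2199, 0.0619]
ee_rot: [-3.138, -0.149, -0.001]
force: [0.3, 0.0, -1.4]
width: 0.191
[ 0.62203095 -0.21988663  0.06191449] [ 0.34333425  0.02730811 -1.36837723] [ 0.04074274  0.03220045 -0.03791385]
4850 Z 0.032148432204704494 fit [ 0.6458 -0.2168  0.2012] res 0.0008802071788955217
1 1879 n pct [0.0263 0.0265 0.0321 0.0377 0.038 ] t min -0.02888055539741109
-1 1915 n pct [0.0263 0.0266 0.0322 0.0378 0.038 ] t min -0.028690474432811416
seat in tool [ 0.02387127 -0.00078322  0.06193064] yaw 5.421053051283798 fence 11.52530954303303
```

View pics/w14.png

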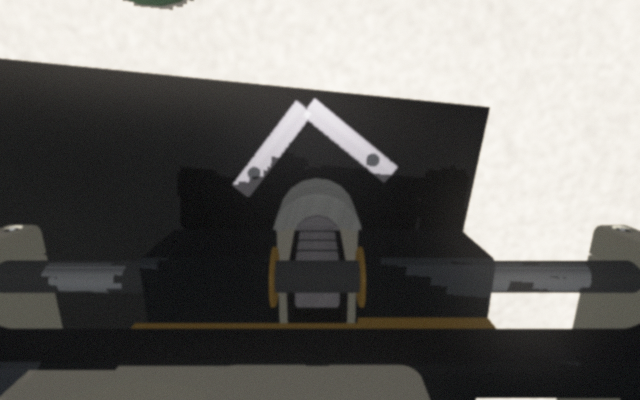

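```bash
python3 -m pendant '[[[0.004,-0.0002,0],[0,0,0],0.016],[[0.006,-0.0003,0],[0,0,0],0.016],[[0.006,-0.0003,0],[0,0,0],0.016],[[0.004,-0.0002,0],[0,0,0],0.016],[[0.001,0,0],[0,0,0],0.016],[[0,0,0],[0,0,0],0.016]]'; python3 -m pendant '[[[0.001,0,0],[0,0,0],0.016],[[0.001,0,0],[0,0,0],0.016]]';python3 -m pendant '[[[0.001,0,0],[0,0,0],0.016],[[0.0005,0,0],[0,0,0],0.016]]'
```

```text
clock: 21.9
position: [0.6423, -0.2172, 0.0619]
ee_rot: [-3.138, -0.148, -0.0]
force: [-1.0, 0.5, -1.6]
width: 0.193
clock: 22.15
position: [0.6441, -0.2171, 0.062]
ee_rot: [3.138, 0.148, -0.0]
force: [-2.1, 1.3, 0.9]
width: 0.196
clock: 22.4
position: [0.6458, -0.217, 0.062]
ee_rot: [3.138, 0.148, 0.0]
force: [-2.1, 0.4, -0.4]
width: 0.195
```

```bash
python3 -m pendant '[[[0.0005,0,0],[0,0,0],0.016],[[0.0005,0,0],[0,0,0],0.016]]';python3 -m pendant '[[[0.0005,0,0],[0,0,0],0.016],[[0.0005,0,0],[0,0,0],0.016]]'
```

```text
clock: 22.65
position: [0.6467, -0.2168, 0.0619]
ee_rot: [3.138, 0.148, -0.0]
force: [-1.3, -0.1, -0.6]
width: 0.19
clock: 22.9
position: [0.6477, -0.2167, 0.0619]
ee_rot: [3.138, 0.148, -0.0]
force: [-1.9, -0.1, -2.6]
width: 0.194
```

```bash
python3 -m pendant '[[[0.0004,0,0],[0,0,0],0.016],[[0.0004,0,0],[0,0,0],0.016]]';python3 -m pendant '[[[0.0004,0,0],[0,0,0],0.016],[[0.0003,0,0],[0,0,0],0.016]]'; python3 fence.py w15.png
```

```text
clock: 23.15
position: [0.6485, -0.2167, 0.0619]
ee_rot: [3.138, 0.148, -0.0]
force: [-2.0, 0.1, 0.4]
width: 0.194
clock: 23.4
position: [0.6489, -0.2163, 0.0618]
ee_rot: [-3.138, -0.148, 0.001]
force: [-3.9, 0.9, 1.5]
width: 0.194
[ 0.64889415 -0.21634371  0.06184979] [-3.91793368  0.94288847  1.49631492] [ 0.23741002  0.87189104 -0.02211273]
4287 Z 0.03212187632962176 fit [ 0.6463 -0.2167  0.205 ] res 0.0001358168644181159
1 1630 n pct [0.022  0.025  0.0319 0.0375 0.0377] t min -0.02862281428102956
-1 1866 n pct [0.0217 0.0242 0.0317 0.0376 0.0378] t min -0.029253172155614637
seat in tool [-0.00261872  0.00012826  0.06185152] yaw 5.402271365109918 fence 11.743228483854637
```

View pics/w15.png

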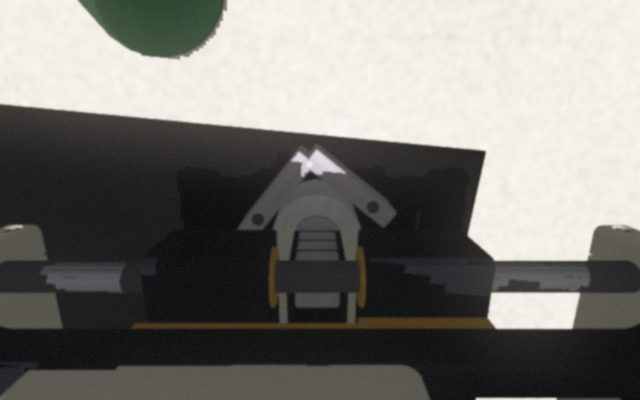

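```bash
python3 -m pendant '[[[0.0003,0,0],[0,0,0],0.016],[[0.0003,0,0],[0,0,0],0.016]]'; python3 -c "
from h import *
s=arm.observe();print(s['position'],s['force'],s['ft_torque'])"
```

```text
clock: 23.7
position: [0.6492, -0.2163, 0.0618]
ee_rot: [-3.138, -0.148, 0.002]
force: [-6.0, 2.1, 3.6]
width: 0.196
[ 0.64915102 -0.21633064  0.06182692] [-6.04734637  2.07074383  3.63402765] [0.3976339  1.36623418 0.00275651]
```

```bash
python3 -m pendant '[[[0,-0.0004,0],[0,0,0],0.016],[[0,-0.0004,0],[0,0,0],0.016]]'; python3 -m pendant '[[[0,-0.0004,0],[0,0,0],0.016],[[0,0,0],[0,0,0],0.016]]'; python3 -c "
from h import *
s=arm.observe();print(s['position'],s['force'],s['ft_torque'])"
```

```text
clock: 23.95
position: [0.6492, -0.2161, 0.0618]
ee_rot: [3.138, 0.147, -0.002]
force: [-5.4, -0.7, 0.2]
width: 0.192
clock: 24.2
position: [0.6492, -0.2159, 0.0618]
ee_rot: [3.138, 0.147, -0.001]
force: [-5.8, -1.4, 0.6]
width: 0.193
[ 0.64923611 -0.21591971  0.06180403] [-5.79342877 -1.37286923  0.58006263] [-0.28172454  1.30782505  0.02819333]
```

```bash
python3 -m pendant '[[[-0.0003,0,0.0002],[0,0,0],0.016],[[0,0,0.0002],[0,0,0],0.016],[[0,0,0],[0,0,0],0.022],[[0,0,0],[0,0,0],0.03],[[0,0,0],[0,0,0],0.045],[[0,0,0],[0,0,0],0.06],[[0,0,0],[0,0,0],0.06]]'; python3 -c "
from h import *
s=arm.observe();print(s['position'],s['force'],s['ft_torque'])
im,d=arm.get_image('wrist');save('w16.png',im)"
```

```text
clock: 25.08
position: [0.6495, -0.2153, 0.0615]
ee_rot: [3.138, 0.148, 0.0]
force: [0.0, 0.5, -1.2]
width: 0.608
[ 0.6495116  -0.21528515  0.06154999] [ 0.04006018  0.52189796 -1.20661017] [-0.00024861  0.06921269 -0.02561235]
```

View pics/w16.png

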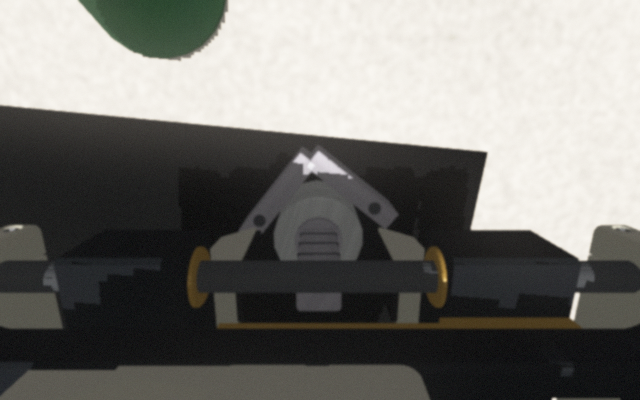

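```bash
python3 -m pendant '[[[0,0,-0.01],[0,0,0],0.06],[[0,0,-0.03],[0,0,0],0.06],[[0,0,-0.04],[0,0,0],0.06],[[0,0,-0.04],[0,0,0],0.06],[[-0.05,0,-0.03],[0,0,0],0.06],[[-0.05,0,-0.02],[0,0,0],0.06],[[-0.03,0,0],[0,0,0],0.06],[[0,0,0],[0,0,0],0.06],[[0,0,0],[0,0,0],0.06]]'; cat > chk.py <<'E'
import runpy,sys
from h import *
sys.argv=['fence.py','w17.png'];g=runpy.run_path('fence.py')
C,d=g['C'],g['d'];X,Y,Z=C[...,0],C[...,1],C[...,2]
from scipy.optimize import least_squares
near=(d>0)&(np.hypot(X-.647,Y+.216)<.04)
m=near&(Z>.038)&(Z<.0465)
h=cv2.convexHull(C[m][:,:2].astype(np.float32))[:,0]
f=lambda q:np.hypot(h[:,0]-q[0],h[:,1]-q[1])-.025
r=least_squares(f,[.647,-.216],loss='soft_l1',f_scale=.001);print('rim',m.sum(),r.x,np.abs(f(r.x)).mean(),'Z',np.median(Z[m]))
m=near&(Z>.09);print('handle top',m.sum(),np.median(C[m],0))
m=near&(Z>.0475)&(Z<.056);print('collar',m.sum(),np.median(C[m],0))
for n in('scene','top'):
    im,d2=arm.get_image(n);save(n+'17.png',im);D=cloud(n,d2);
    for nm,(x,y) in dict(left=(.48,.209),mid=(.476,.0175)).items():
        m=(d2>0)&(np.hypot(D[...,0]-x,D[...,1]-y)<.045)&(D[...,2]>.038)&(D[...,2]<.055);P=D[m]
        print(n,nm,m.sum(),cv2.minEnclosingCircle(P[:,:2].astype(np.float32)*1000),P[:,2].mean())
    m=(d2>0)&(np.hypot(D[...,0]-.647,D[...,1]+.216)<.04)&(D[...,2]>.085);print(n,'handle',np.median(D[m],0))
E
python3 chk.py
```

```text
clock: 26.25
position: [0.5208, -0.2274, 0.2321]
ee_rot: [3.138, 0.148, 0.002]
force: [0.1, -0.6, 0.2]
width: 0.653
[ 0.52075322 -0.2273679   0.23214596] [ 0.12882125 -0.59989757  0.23467624] [ 0.03341189 -0.04577117  0.02501092]
1519 Z 0.03212208704788614 fit [ 0.6462 -0.2169  0.2126] res 0.000534883319800071
1 679 n pct [0.0259 0.0261 0.0318 0.0374 0.0377] t min -0.028818800080446853
-1 693 n pct [0.0258 0.0259 0.0316 0.0372 0.0376] t min -0.029285321533886848
seat in tool [0.12559361 0.0013826  0.23230612] yaw 5.415013366659147 fence 12.18004389762696
rim 1432 [ 0.64684886 -0.21638657] 0.0003351417693967241 Z 0.04396545019461634
handle top 612 [ 0.64699818 -0.21616971  0.09985683]
collar 158 [ 0.63909662 -0.21722231  0.0499728 ]
scene left 180 ((477.2021789550781, 209.46913146972656), 26.557390213012695) 0.04395755263780748
scene mid 202 ((474.9153137207031, 17.274965286254883), 26.162063598632812) 0.04364754963639539
scene handle [ 0.65050623 -0.21530326  0.09963576]
top left 255 ((477.5851135253906, 207.6219940185547), 25.226116180419922) 0.044143510062887574
top mid 244 ((474.08233642578125, 15.889260292053223), 24.770856857299805) 0.04455994688080248
top handle [ 0.64523815 -0.2158549   0.10050521]
```

View pics/w17.png

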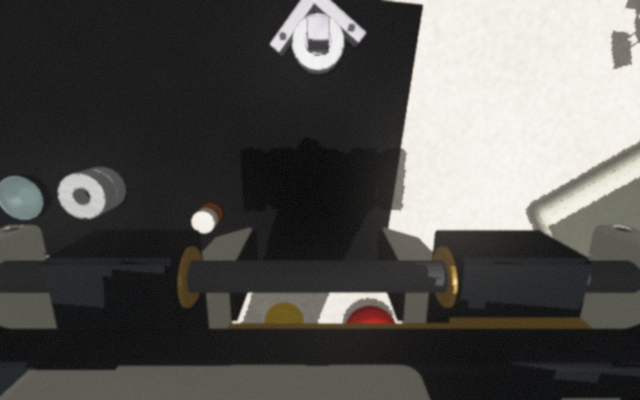

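View pics/scene17.png

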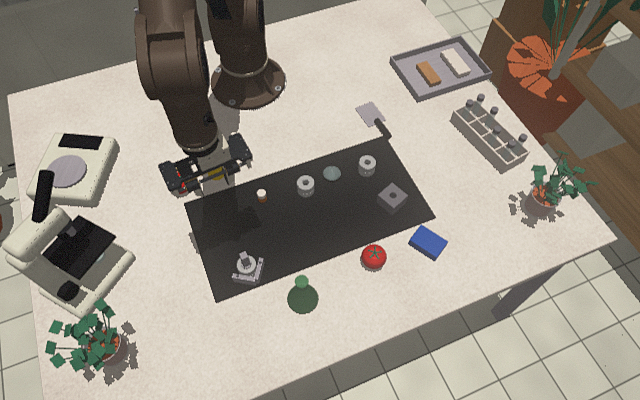

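Rim centre is (0.6468, -0.2164) and the seat is about (0.647, -0.2165). Collar top at 0.050 and handle top at 0.100 are exactly the fully-home heights, and the gripper is clear. I'm handing in.

```bash
python3 -c "
from cell import arm
print(arm.sign_off(),arm.observe()['clock'])"
```

```text
the job is handed in; nothing more can be done
the job is handed in; nothing more can be done
```

The right-hand adapter (as the robot sees it) was the good one. It is now home in the V-fence with the gauge standing fully in it, and the job is handed in at about 26 s of the 72 s allowed.

- **Trying the gauge:** It stopped about 22 mm deep in the left and middle adapters. In the right one it went down to the collar with about 4 N.
- **Bringing it home:** I slid the good adapter along the mat by the gauge handle into the V. It met both walls at about 6 N, then I let go and backed off.
- **Last checks:**
  - The adapter's rim centre is about 1 mm or less from the measured fence seat.
  - The gauge's collar top is at 50 mm and its handle top at 100 mm, which are the fully-home heights.
  - The other two adapters are upright and within about 4 mm of where they started; most of that is camera scatter.
  - No bystander looks moved in the pictures, though I did not re-measure each one.
  - The gripper is clear of everything.
- **Not as clean as it should be:** On the left adapter the wrist force reached about 31 N before I backed off. That is under the 40 N limit but harder than I meant, so I used smaller steps after that.
- **Disagreements:** The fence fit varied by 1 to 1.5 mm between views, and the overhead and scene cameras differ by up to about 5 mm on the gauge handle. I relied on the closer wrist-camera view.

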